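# Isolate the gas and lock the filter cap

### The arm

A 7-joint arm with a two-finger parallel gripper is mounted at the origin on the work surface. World frame = base frame: x ahead of the robot, y to its left, z up, the work surface at z = 0. Lengths are in m, angles in rad, forces in N, time in s.
With the tool pointing down it reaches from about 0.425 to 0.875 m from the base axis. Payload 8.4 kg.
Tool frame: the origin (TCP) lies midway between the tips of the shut fingers; the grasp point (between the pads) lies 19 mm behind it; z points along the fingers, y is the line along which they close (so a half turn about z gives the same grasp; the last joint's range is limited). The gripper opens to 85 mm and grips with 20 to 120 N. Pads are 22 mm wide; open, the fingers measure 114 mm over their backs; the gripper's body (76 mm by 85 mm) begins 54 mm behind the grasp point. The pads swing forward as they close: fully open they stand 13 mm farther back than shut.
Start: joints at [-1.401, 0.333, 0.04, 1.465, -0.013, 1.343, -0.059], TCP at [0.173, 0.627, 0.231] pointing down, gripper open.
Joint ranges: [-2.58, 2.58], [-0.38, 2.09], [-1.3, 1.39], [0.25, 2.4], [-1.5, 4.64], [0.08, 2.09], [-2.65, 2.65]. Speed limits (rad/s): [2.22, 2.22, 2.79, 2.79, 3.14, 3.14, 3.14].

### API

Orientations are given as a rotation vector (axis times angle).
In Python, from plant import env gives the robot as it stands. The module is installed in compiled form; this text tells all that it offers.
- The arm moves only by the tool send_rows, never from a script. Its argument "targets" is a list of rows, each a list of 4 numbers: the shift along the tool's x, y, z in m, then the turn about the tool's z in rad. In form: [[x, y, z, roll], ...]. A call has 1 to 12 rows; each row is the pose to reach, as a shift and turn from the pose commanded when the call began, along the tool's axes at that moment; what a row does not reach only later rows make up. A row lasts 1/8 s, in which the tool goes at most 62.5 mm and 10.7 degrees, less where a joint would pass 70% of its speed; a pose out of reach is approached as far as the arm can. A call with a gripper value outside its range is refused whole. "gripper" is the opening, from 0 (shut) to 1 (fully open), set as the call begins (left out, the last holds). The fingers move at their own pace and stop on an object; "newtons" is the grip in N (left out, the last holds). Time passes only in rows, so rows that repeat a pose let the fingers close. It gives the time, the measured TCP pose, the force, the opening and the grip force at its end, in the units of the state.
- env.sense(): the state, without advancing time (a new reading comes with each control period).
- env.capture(name): name is "side" or "top" or "wrist"; returns a dict with "frame" (480x640x3 uint8, blue, green, red), "fx", "fy", "cx", "cy" (pixels), "origin" and "rotation" of the camera in the world. Camera axes: x right, y down, z forward; pixel columns grow to the right and rows downward; lengths in m; the calibration is good to about 2 mm. A picture is of the moment at which its call begins. There is no depth.
- env.close_job(): hands the job in; it is judged then, once.
Trained networks look in a picture, given as the dict that the camera call returned (one of the last four; its "shot" number tells which), for a name from the list of things; names that differ only in an ending like _2 or _b are one class to them, and where a whole thing is asked for, a point or a joint stands for the part that bears it (a point fixed in the world has none). Each returns a list of dicts, best first, with "conf" (0 to 1); they miss things now and then, are a little off and sometimes report something else, mostly with a low value. They report only what shows in the picture. A call takes as long as a camera call. They do not tell look-alikes from the thing itself.
- env.cut_out(thing, picture): "mask" (480x640 bool, what is visible of it) and "location" ([column, row] in pixels, amid what is visible of it).
The state is a dict: "clock": time; "qpos": joint angles; "joint_vel": joint speeds; "tau": joint torques, N m; "ee_pos": TCP position; "orientation": TCP orientation; "ft_force": force on the tool from outside, world axes, zero at the start; "torque": the same for the moment, N m; "width": finger opening in m; "grip_force": force on a finger pad.
Only numpy, scipy, OpenCV 4.12 (cv2) and the standard library are available. Lean on these libraries where they do the work, as an engineer would, in place of code of your own. Each camera call takes 0.05 s, during which the arm holds its last target. There are 200 camera calls.

### The job

Make the torch's gas filter ready: first swing the isolator lever across its pipe to off, so that the padlock hole in the lever lines up with the hole in the tab beneath it. Then fit the filter's bayonet cap: feel for the notches, push it down against the spring, turn it clockwise about a quarter turn and let it rise into its locked seat. Leave it locked with the isolator off, and do not disturb the other things on the bench.

Things in the scene. Friction and masses are not known exactly. Their poses are not given: they have to be found in the camera images.
- cap_center (a point): The bayonet cap: loose, upright on the bench, bare metal, 66 mm tall, 180 g. This point: on its axis, 33 mm above its foot. From the foot up: round spigot 44 mm in diameter (0 to 26 mm, foot chamfered), disc 72 mm in diameter (26 to 32 mm), flat grip bar 52 mm long, 14 mm thick (32 to 66 mm). x runs along the bar, z up. It and the plain cover may swap places.
- cap: The same cap, origin at the centre of its foot. Two lugs stick out of its spigot along +x and -x (in line with the grip bar) to 30 mm from the axis, each 10 mm wide, at heights 8 to 13 mm. It fits either way round.
- filter_mouth (a point): Centre of the gas filter's steel rim, 110 mm above the bench, z up. The filter: upright aluminium cylinder 78 mm in diameter on a fixed square plate of 130 mm, brass pipe stubs along +y and -y. The rim has a 48 mm bore with two opposite notches, 14 mm wide, for the lugs. The notches' line lies anywhere within 0.30 rad of this point's x axis, not told by the pose: find it by eye or feel.
- filter_mount: The filter's plate, origin under its centre, axes as the mouth's. Heights of the cap's centre over the rim: 25 mm while the lugs stand on the rim; 19 mm when they have dropped through the notches (they must meet them to about 0.07 rad) and the foot meets the spring plate; 7 mm pushed in until the disc meets the rim; 14 mm locked. Turned only part of the way it stays at 11 mm or lower.
- spring_plate (a joint): Spring plate inside the filter, m: 0 free, grows as pushed down. Pushes up with 5 N at 0 and 0.5 N more per mm. Push in beyond 0.008 (at most 0.012) to clear the sill, turn clockwise seen from above 1.40 rad (80 degrees) from the notches to the seats' middle (0.1 rad less still seats; a stop comes 0.07 rad beyond), let go: the spring lifts the lugs into their seats. Locked: 0.005.
- lever_knob (a point): The black round upright knob at the end of the isolator's steel lever: 16 mm in diameter, 45 mm tall, from 65 to 110 mm above the bench; this point is on its axis at 90 mm height, 98 mm from the pivot. The lever's top is at 65 mm height.
- isolator_pivot (a point): The isolator's vertical pivot axis, at lever height, 62 mm above the bench. Its frame is the fixed valve's: the pipe runs along y, z is up. The lever points along +y when on, along -x (across the pipe) when off. It stays where it is left (about 1.3 N at the knob moves it).
- isolator_lever (a joint): Lever angle in rad, anticlockwise from above: 0 on (lever along +y of the pivot's frame), 1.571 off with the hasp holes lined up. It can go too far, to 1.85.
- hasp_lever (a point): Centre of the 12 mm padlock hole in the lever, 65 mm from the pivot, 62 mm above the bench.
- hasp_fixed (a point): Centre of the 12 mm padlock hole in the fixed steel tab beneath the lever's off position, 65 mm from the pivot.
- cover_center (a point): A plain round cover, bystander: 68 mm in diameter, 44 mm tall with a small round knob on top, no lugs and no bar. Origin half-way up.
- tin_mid (a point): White paint tin with a brass band, open, 84 mm in diameter, 105 mm tall. Bystander; origin half-way up.
- graphite_mid (a point): Dark graphite block 90 x 50 x 25 mm. Bystander; origin at its centre.
- amber_mid (a point): Amber glass jar, black lid, 56 mm in diameter, 110 mm tall. Bystander; origin half-way up.
- brush_mid (a point): Brush 160 mm long, lying. Bystander.
- tweezers_mid (a point): Steel tweezers 150 mm long, lying. Bystander.
- weight_center (a point): Brass cylinder 44 mm in diameter, 35 mm tall. Bystander; origin at its centre.
Not all that is in view belongs to the job. Leave any pink look-alike of the cap alone.

How it is judged:
On the way, in this order (a step that is already met when the one before it is completed fails the run):
1. the isolator lever is off, its padlock hole over the hole of the tab, before the cap is fitted (horizontal distance between hasp_lever and hasp_fixed below 0.004 m), for 0.2 s.
2. the cap is in the filter and pushed down against the spring (value of joint spring_plate above 0.0075 m and horizontal distance between cap_center and filter_mouth below 0.005 m), for 0.1 s.
At the end, for the whole second after the job is handed in: The hasp holes are lined up within 4 mm; the cap is turned and locked: centred on the mouth within 5 mm, upright within 0.09 rad, turned at least 0.9 rad from the mouth's x axis, its centre 12.3 to 15.7 mm above the rim, the spring plate held down 3 to 7 mm; all at rest (horizontal distance between hasp_lever and hasp_fixed below 0.004 m and horizontal distance between cap_center and filter_mouth below 0.005 m and z of cap_center in the frame of filter_mouth between 0.0123 and 0.0157 m and angle between cap_center's own z axis and vertical below 0.09 rad and angle between the x axis of cap_center and the x axis of filter_mouth, either way round above 0.9 rad and value of joint spring_plate between 0.003 and 0.007 m and linear speed of cap below 0.02 m/s and velocity of joint isolator_lever below 0.05 rad/s); the robot touches nothing.
It fails at once if one of the bystanders is moved more than 25 mm (distance of any of cover_center, tin_mid, graphite_mid, amber_mid, brush_mid, tweezers_mid, weight_center from where it was at the start of the episode above 0.025 m).
It also fails if it takes over 61 s, if anything falls off the work surface, if the arm or the gripper's body presses on something with over 40 N, if the wrist force passes 120 N, or if a joint passes its speed limit or range.

## Working session

There is one attempt and no reset: what is moved stays moved. The work goes in short steps, Python scripts to look and compute and a tool call to move; the robot and the scene stay as the last step left them, time stands still between calls to the robot, and variables do not carry over. Pictures are saved under pics/ and viewed, at most 10 in all, crops included, and the job is handed in when it is done.

Besides the shell and the picture viewer there is one more tool, called after ">>>" as name(argument=value, ...) on one line, values as JSON. send_rows: Moves the arm, as the interface text tells. Its arguments: {"type":"object","properties":{"targets":{"type":"array"},"gripper":{"type":"number"},"newtons":{"type":"number"}},"required":["targets"]}

```bash
mkdir -p pics; ls
cat > h.py <<'E'
import numpy as np, cv2
from plant import env
from scipy.spatial.transform import Rotation as R
def ray(p,uv):
    d=np.array([(uv[0]-p["cx"])/p["fx"],(uv[1]-p["cy"])/p["fy"],1.0])
    return np.array(p["origin"]),np.array(p["rotation"])@d
def at(p,uv,z):
    o,d=ray(p,uv); return o+d*(z-o[2])/d[2]
def px(p,X):
    c=np.array(p["rotation"]).T@(np.array(X)-np.array(p["origin"]))
    return np.array([p["fx"]*c[0]/c[2]+p["cx"],p["fy"]*c[1]/c[2]+p["cy"]])
def st():
    s=env.sense(); r=R.from_rotvec(s["orientation"]).as_matrix()
    print("t",round(s["clock"],2),"p",np.round(s["ee_pos"],4),"x",np.round(r[:,0],3),"y",np.round(r[:,1],3),"z",np.round(r[:,2],3),"F",np.round(s["ft_force"],1),"w",round(s["width"],4),"q",np.round(s["qpos"],2))
    return s,r
E
python3 - <<'E'
from h import *
st()
for n in ("top","side"):
    p=env.capture(n); cv2.imwrite(f"pics/{n}0.png",p["frame"])
    print(n,np.round(p["origin"],3),np.round(p["rotation"],2).tolist(),p["fx"])
    for t,z in (("cap_center",.05),("filter_mouth",.11),("filter_mount",.01),("lever_knob",.09),("isolator_pivot",.062),("isolator_lever",.065),("cover_center",.03),("tin_mid",.1),("amber_mid",.1),("graphite_mid",.025),("brush_mid",.01),("tweezers_mid",.005),("weight_center",.035)):
        print(t,[(np.round(d["location"]).tolist(),round(d["conf"],2),np.round(at(p,d["location"],z)[:2],3).tolist()) for d in env.cut_out(t,p)])
E
```

```text
pics
t 0.0 p [0.1725 0.6262 0.2304] x [-0.964  0.266 -0.   ] y [ 0.266  0.964 -0.002] z [-0.    -0.002 -1.   ] F [-0.  -0.   0.6] w 0.0857 q [-1.4   0.33  0.04  1.47 -0.01  1.34 -0.06]
top [ 0.356 -0.062  1.153] [-2.14, 2.09, -0.18] 455.9381149194792Traceback (most recent call last):
  File "<stdin>", line 7, in <module>
  File "h.py", line 8, in at
    o,d=ray(p,uv); return o+d*(z-o[2])/d[2]
                                       ~^^^
IndexError: invalid index to scalar variable.
```

```bash
sed -i 's/np.array(p\["rotation"\])/R.from_rotvec(p["rotation"]).as_matrix()/g' h.py
python3 - <<'E'
from h import *
for n in ("top","side"):
    p=env.capture(n); cv2.imwrite(f"pics/{n}0.png",p["frame"])
    print(n,np.round(p["origin"],3),p["fx"])
    for t,z in (("cap_center",.05),("filter_mouth",.11),("filter_mount",.01),("lever_knob",.09),("isolator_pivot",.062),("isolator_lever",.065),("cover_center",.03),("tin_mid",.1),("amber_mid",.1),("weight_center",.035)):
        print(t,[(np.round(d["location"]).tolist(),round(d["conf"],2),np.round(at(p,d["location"],z)[:2],3).tolist()) for d in env.cut_out(t,p)])
E
```

```text
top [ 0.356 -0.062  1.153] 455.9381149194792
cap_center [([304.0, 320.0], 0.75, [0.363, 0.002]), ([306.0, 270.0], 0.64, [0.482, 0.002]), ([356.0, 304.0], 0.61, [0.403, -0.121])]
filter_mouth [([396.0, 262.0], 0.77, [0.499, -0.206])]
filter_mount [([398.0, 260.0], 0.95, [0.518, -0.225]), ([466.0, 326.0], 0.43, [0.361, -0.393])]
lever_knob [([202.0, 228.0], 0.72, [0.572, 0.254])]
isolator_pivot [([221.0, 233.0], 0.81, [0.567, 0.214])]
isolator_lever [([205.0, 231.0], 0.55, [0.569, 0.253])]
cover_center [([314.0, 223.0], 0.61, [0.604, -0.011]), ([357.0, 163.0], 0.2, [0.766, -0.118])]
tin_mid [([294.0, 155.0], 0.74, [0.756, 0.038])]
amber_mid [([357.0, 164.0], 0.56, [0.739, -0.114]), ([264.0, 181.0], 0.55, [0.689, 0.108])]
weight_center [([339.0, 189.0], 0.51, [0.693, -0.072]), ([463.0, 325.0], 0.16, [0.362, -0.378])]
side [ 0.094 -0.933  0.776] 606.4552195348206
cap_center [([214.0, 270.0], 0.87, [0.355, -0.016]), ([220.0, 235.0], 0.8, [0.406, 0.094]), ([272.0, 257.0], 0.7, [0.474, -0.025]), ([258.0, 303.0], 0.64, [0.394, -0.143]), ([266.0, 201.0], 0.17, [0.547, 0.18])]
filter_mouth [([362.0, 353.0], 0.71, [0.466, -0.383]), ([376.0, 206.0], 0.31, [0.712, -0.027])]
filter_mount [([358.0, 350.0], 0.81, [0.519, -0.292]), ([327.0, 251.0], 0.34, [0.609, -0.006])]
lever_knob [([263.0, 178.0], 0.58, [0.557, 0.214])]
isolator_pivot [([270.0, 199.0], 0.67, [0.551, 0.164])]
isolator_lever [([266.0, 177.0], 0.94, [0.58, 0.258]), ([324.0, 253.0], 0.19, [0.564, -0.075])]
cover_center [([324.0, 251.0], 0.92, [0.591, -0.027])]
tin_mid [([375.0, 205.0], 0.79, [0.719, -0.012])]
amber_mid [([341.0, 197.0], 0.94, [0.67, 0.049]), ([304.0, 427.0], 0.42, [0.331, -0.459])]
weight_center [([378.0, 257.0], 0.93, [0.677, -0.1])]
```

View pics/top0.png

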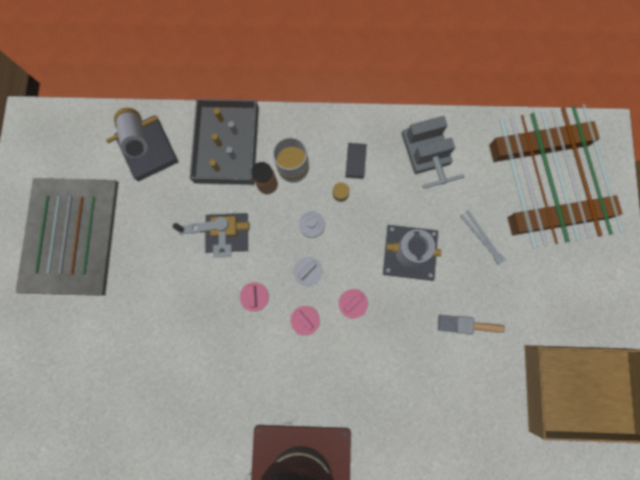

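View pics/side0.png

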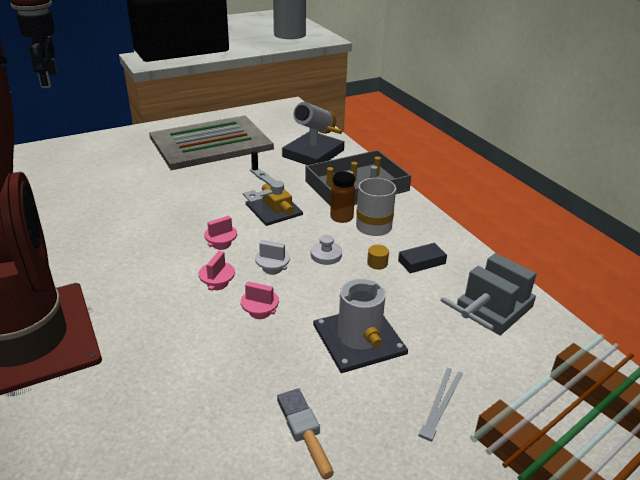

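Run:
```python
from h import *
t=cv2.imread("pics/top0.png"); s=cv2.imread("pics/side0.png")
def c(im,u,v,w=80,h=60): return cv2.resize(im[v-h//2:v+h//2,u-w//2:u+w//2],(400,300),interpolation=cv2.INTER_CUBIC)
m=np.vstack([np.hstack([c(t,308,262),c(t,411,252)]),np.hstack([c(t,215,235),c(s,275,250,100,75)])])
cv2.imwrite("pics/m1.png",m)
p=env.capture("top"); print(px(p,st()[0]["ee_pos"]))
for n in("filter_mount","filter_mouth","cap_center","cover_center","lever_knob"):
    for d in env.cut_out(n,p):
        if d["conf"]<.4: continue
        mk=d["mask"].astype(np.uint8); 
        ys,xs=np.nonzero(mk); r=cv2.minAreaRect(np.c_[xs,ys].astype(np.float32)); print(n,np.round(d["location"]),r,xs.min(),xs.max(),ys.min(),ys.max())
```

```text
t 1.25 p [0.1726 0.6266 0.2313] x [-0.964  0.266 -0.   ] y [ 0.266  0.964 -0.   ] z [ 0. -0. -1.] F [ 0.1  0.1 -0.2] w 0.0858 q [-1.4   0.33  0.04  1.47 -0.01  1.34 -0.06]
[-25.70722876 409.20776003]
filter_mount [400. 265.] ((412.28070068359375, 252.7484130859375), (57.48527526855469, 52.22423553466797), 8.32564926147461) 383 441 224 281
filter_mouth [398. 262.] ((412.4916076660156, 252.56411743164062), (57.16791915893555, 51.34765625), 7.431407928466797) 383 441 224 280
cap_center [253. 293.] ((254.0, 296.5), (27.0, 28.0), 90.0) 240 268 283 310
cap_center [307. 272.] ((308.0, 271.5), (27.0, 28.0), 90.0) 294 322 258 285
cap_center [356. 305.] ((353.0, 303.5), (29.0, 28.0), 90.0) 339 367 289 318
cover_center [311. 222.] ((311.5, 224.0), (26.0, 25.0), 90.0) 299 324 211 237
lever_knob [200. 230.] ((200.70204162597656, 226.35848999023438), (12.016180038452148, 55.218238830566406), 83.79655456542969) 173 228 218 234
```

View pics/m1.png

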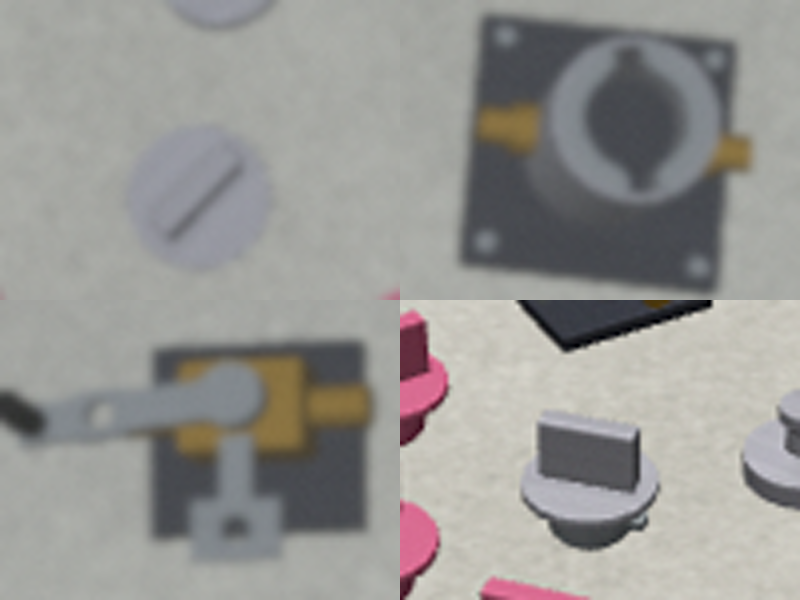

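```bash
cat >> h.py <<'E'
def to(T,ang=None):
    "shift in tool axes (and roll) to world TCP T with tool y at ang deg"
    s,r=st(); d=r.T@(np.array(T)-s["ee_pos"]); 
    a=np.degrees(np.arctan2(r[1,1],r[0,1]))
    print("shift",np.round(d,4),"yang",round(a,1),"roll",None if ang is None else round(float(np.radians((a-ang+180)%360-180)),3))
E
python3 - <<'E'
from h import *
p=env.capture("top")
A=lambda n,o,uv,z: print(n,np.round(at(p,(o[0]+uv[0]/5-.4,o[1]+uv[1]/5-.4),z),4))
c,f,i=(268,232),(371,222),(175,205)
A("capdisc",c,(198,197),.032)
for q in((168,240),(242,168),(150,215),(225,140)): A("bar",c,q,.066)
A("rim",f,(235,120),.11);A("n1",f,(230,55),.11);A("n2",f,(240,185),.11)
for q in((85,15),(335,45),(60,262),(320,290)): A("plate",f,q,.01)
A("pivot",i,(233,95),.065);A("tabhole",i,(236,225),.055);A("leverhole",i,(102,113),.065);A("knobfoot",i,(32,125),.068)
for q in((152,50),(363,42),(152,240),(366,229)): A("iplate",i,q,.01)
to((.58,.30,.25),0)
E
```

```text
capdisc [0.482  0.0008 0.032 ]
bar [0.4572 0.0124 0.066 ]
bar [ 0.4927 -0.0218  0.066 ]
bar [0.4689 0.0215 0.066 ]
bar [ 0.506  -0.0131  0.066 ]
rim [ 0.5392 -0.2569  0.11  ]
n1 [ 0.5698 -0.2549  0.11  ]
n2 [ 0.5089 -0.2589  0.11  ]
plate [ 0.6092 -0.1996  0.01  ]
plate [ 0.5969 -0.3268  0.01  ]
plate [ 0.4821 -0.1875  0.01  ]
plate [ 0.4716 -0.3172  0.01  ]
pivot [0.589 0.214 0.065]
tabhole [0.5262 0.2104 0.055 ]
leverhole [0.5783 0.2778 0.065 ]
knobfoot [0.5709 0.3107 0.068 ]
iplate [0.6235 0.2717 0.01  ]
iplate [0.6305 0.1625 0.01  ]
iplate [0.5243 0.2639 0.01  ]
iplate [0.5329 0.1551 0.01  ]
t 1.55 p [0.1727 0.6266 0.2313] x [-0.964  0.266 -0.   ] y [ 0.266  0.964 -0.   ] z [ 0. -0. -1.] F [ 0.4 -0.7 -0.3] w 0.0852 q [-1.4   0.33  0.04  1.47 -0.01  1.34 -0.06]
shift [-0.4795 -0.2067 -0.0187] yang 74.6 roll 1.302
```

Run:
```python
from h import *
to((.571,.311,.19),3.5)
```

```text
t 1.55 p [0.1727 0.6266 0.2313] x [-0.964  0.266 -0.   ] y [ 0.266  0.964 -0.   ] z [ 0. -0. -1.] F [ 0.4 -0.7 -0.3] w 0.0852 q [-1.4   0.33  0.04  1.47 -0.01  1.34 -0.06]
shift [-0.4679 -0.1985  0.0413] yang 74.6 roll 1.241
```

>>> send_rows(targets=[[-0.468,-0.199,0.041,1.24],[-0.468,-0.199,0.041,1.24],[-0.468,-0.199,0.041,1.24],[-0.468,-0.199,0.041,1.24],[-0.468,-0.199,0.041,1.24],[-0.468,-0.199,0.041,1.24],[-0.468,-0.199,0.041,1.24],[-0.468,-0.199,0.041,1.24],[-0.468,-0.199,0.041,1.24],[-0.468,-0.199,0.041,1.24],[-0.468,-0.199,0.041,1.24]], gripper=0.6, newtons=30)

```text
clock: 2.92
ee_pos: [0.5696, 0.3125, 0.1903]
orientation: [-2.148, -2.291, -0.0]
ft_force: [-0.3, 0.6, -0.1]
width: 0.051
grip_force: 0.0
```

Run:
```python
from h import *
p=env.capture("wrist"); cv2.imwrite("pics/w1.png",p["frame"])
to((.571,.311,.071),3.5)
print(np.round(p["origin"],3),p["fx"])
for n,X in(("pivot",(.589,.214,.065)),("knobtop",(.571,.311,.11)),("lhole",(.578,.278,.065)),("tab",(.526,.21,.055))): print(n,np.round(px(p,X)))
```

```text
t 2.98 p [0.5696 0.3126 0.1904] x [-0.065  0.998  0.001] y [ 0.998  0.065 -0.   ] z [-0.001  0.001 -1.   ] F [-0.1  0.4  0.3] w 0.0511 q [-0.91  0.37  0.44  1.54 -0.17  1.27 -0.38]
shift [-0.0018  0.0014  0.1194] yang 3.7 roll 0.004
[0.565 0.39  0.332] 345.91903225215185
pivot [338. 340.]
knobtop [325. 253.]
lhole [330. 273.]
tab [268. 334.]
```

View pics/w1.png

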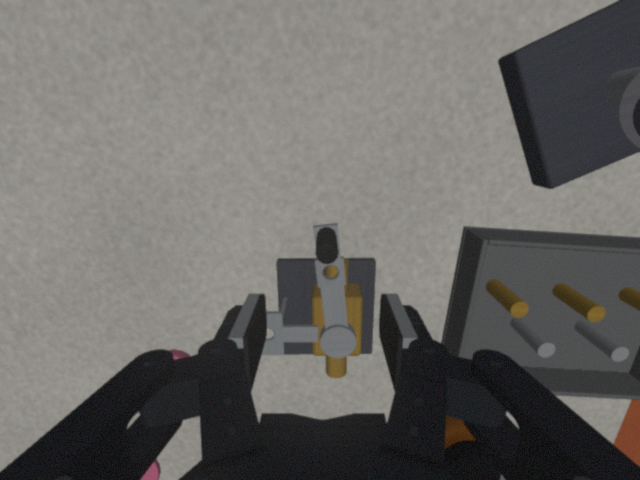

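>>> send_rows(targets=[[-0.002,0.001,0.05,0],[-0.002,0.001,0.1,0],[-0.002,0.001,0.119,0],[-0.002,0.001,0.119,0]])

```text
clock: 3.48
ee_pos: [0.5712, 0.3092, 0.0709]
orientation: [-2.15, -2.29, 0.002]
ft_force: [0.3, 0.8, -0.4]
width: 0.051
grip_force: 0.0
```

>>> send_rows(targets=[[0,0,0,0],[0,0,0,0],[0,0,0,0],[0,0,0,0]], gripper=0.0, newtons=25)

```text
clock: 3.98
ee_pos: [0.5731, 0.3092, 0.0733]
orientation: [2.151, 2.289, 0.005]
ft_force: [-1.5, 1.1, 7.1]
width: 0.0152
grip_force: 25.0
```

>>> send_rows(targets=[[0,0,-0.005,0],[-0.0027,-0.0138,-0.006,-0.143],[-0.0071,-0.0267,-0.006,-0.283],[-0.0142,-0.0404,-0.006,-0.44],[-0.0222,-0.0514,-0.006,-0.58],[-0.0324,-0.0618,-0.006,-0.728],[-0.0439,-0.0706,-0.006,-0.876],[-0.0559,-0.0773,-0.006,-1.016],[-0.0695,-0.0824,-0.006,-1.164],[-0.0837,-0.0855,-0.006,-1.312],[-0.0973,-0.0864,-0.006,-1.452],[-0.0973,-0.0864,-0.006,-1.452]])

```text
clock: 5.48
ee_pos: [0.4925, 0.2033, 0.0753]
orientation: [0.09, 3.14, -0.004]
ft_force: [14.5, 1.0, -31.0]
width: 0.0151
grip_force: 25.0
```

Run:
```python
from h import *
st()
p=env.capture("wrist"); a=p["frame"]; q=env.capture("top")["frame"]
cv2.imwrite("pics/w2.png",np.hstack([cv2.resize(a,(400,300)),cv2.resize(q[205:265,175:255],(400,300),interpolation=cv2.INTER_CUBIC)]))
```

```text
t 5.47 p [0.4925 0.2033 0.0753] x [-0.998  0.057 -0.001] y [ 0.057  0.998 -0.002] z [ 0.001 -0.002 -1.   ] F [ 14.5   1.  -31. ] w 0.0151 q [-0.66  0.24  0.21  1.94 -0.06  0.97  1.09]
```

View pics/w2.png

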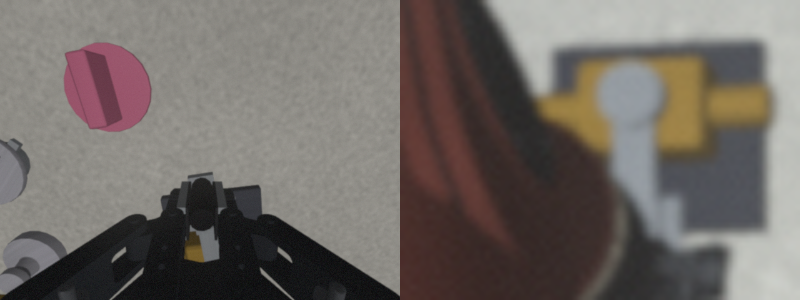

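>>> send_rows(targets=[[-0.001,0.003,0.004,0],[-0.001,0.005,0.004,0],[-0.001,0.005,0.004,0]])

```text
clock: 5.95
ee_pos: [0.4925, 0.211, 0.0745]
orientation: [-0.09, -3.139, -0.0]
ft_force: [-5.9, -2.0, 9.0]
width: 0.0152
grip_force: 29.0
```

>>> send_rows(targets=[[0,0,0,0],[0,0,0,0],[0,0,0,0]], gripper=0.45)

```text
clock: 6.32
ee_pos: [0.4933, 0.211, 0.0734]
orientation: [0.089, 3.14, 0.0]
ft_force: [-0.4, -0.3, -0.0]
width: 0.0387
grip_force: 0.0
```

>>> send_rows(targets=[[0,0,-0.04,0],[0,0,-0.08,0],[0,0,-0.13,0],[0,0,-0.13,0]])

```text
clock: 6.82
ee_pos: [0.4953, 0.2119, 0.2075]
orientation: [0.089, 3.134, 0.006]
ft_force: [0.1, 0.1, -0.8]
width: 0.038
grip_force: 0.0
```

Run:
```python
from h import *
st()
p=env.capture("wrist"); a=p["frame"]; 
for n,X in(("pivot",(.589,.214,.065)),("hole",(.524,.210,.065))): print(n,np.round(px(p,X)))
np.savez("pics/w3.npz",**p)
cv2.imwrite("pics/w3.png",np.hstack([cv2.resize(a,(400,300)),cv2.resize(a[300:420,240:400],(400,300),interpolation=cv2.INTER_CUBIC)]))
```

```text
t 6.83 p [0.4953 0.2119 0.2075] x [-0.998  0.057 -0.006] y [0.057 0.998 0.004] z [ 0.006  0.004 -1.   ] F [ 0.1  0.1 -0.8] w 0.038 q [-0.68  0.11  0.21  1.79 -0.03  1.24  1.05]
pivot [330. 323.]
hole [322. 258.]
```

View pics/w3.png

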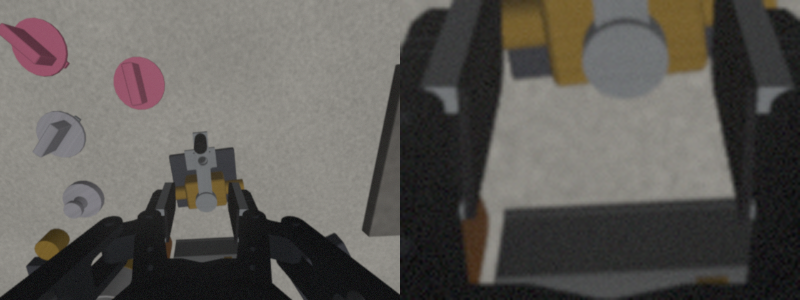

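Run:
```python
from h import *
a=np.load("pics/w3.npz")["frame"]; q=env.capture("top")["frame"]
c=lambda im,u,v,w,h: cv2.resize(im[v-h//2:v+h//2,u-w//2:u+w//2],(400,500),interpolation=cv2.INTER_CUBIC)
cv2.imwrite("pics/w4.png",np.hstack([c(a,326,280,96,120),c(q,222,237,48,60)]))
```

```text
(no output)
```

View pics/w4.png

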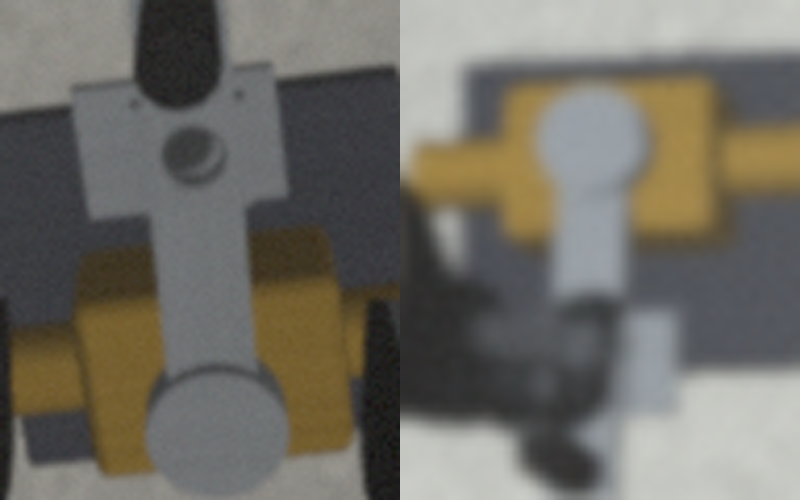

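>>> send_rows(targets=[[0.002,-0.001,0.05,0],[0.002,-0.001,0.1,0],[0.002,-0.001,0.13,0],[0.002,-0.001,0.13,0]])

```text
clock: 7.42
ee_pos: [0.4886, 0.2088, 0.07]
orientation: [-0.089, -3.135, 0.006]
ft_force: [1.2, -0.1, 1.3]
width: 0.0382
grip_force: 0.0
```

>>> send_rows(targets=[[0,0,0,0],[0,0,0,0],[0,0,0,0]], gripper=0.0)

```text
clock: 7.8
ee_pos: [0.4917, 0.2104, 0.0744]
orientation: [0.089, 3.139, 0.001]
ft_force: [0.5, -0.4, 2.1]
width: 0.0148
grip_force: 25.0
```

```bash
python3 -c "
from h import *
st()"
```

```text
t 7.8 p [0.4917 0.2104 0.0744] x [-0.998  0.057 -0.002] y [0.057 0.998 0.001] z [ 0.002  0.001 -1.   ] F [ 0.5 -0.4  2.1] w 0.0148 q [-0.67  0.24  0.21  1.93 -0.06  0.97  1.08]
```

>>> send_rows(targets=[[0,-0.0035,0,0],[0,-0.0035,0,0],[0,-0.0035,0,0]])

```text
clock: 8.18
ee_pos: [0.4918, 0.2071, 0.0743]
orientation: [0.089, 3.138, 0.002]
ft_force: [0.4, 2.4, 6.9]
width: 0.0153
grip_force: 25.6
```

>>> send_rows(targets=[[0,0,0,0],[0,0,0,0],[0,0,0,0]], gripper=0.45)

```text
clock: 8.55
ee_pos: [0.4906, 0.2063, 0.073]
orientation: [-0.09, -3.14, 0.001]
ft_force: [-0.2, -0.4, 0.7]
width: 0.0384
grip_force: 0.0
```

>>> send_rows(targets=[[0,0,-0.04,0],[0,0,-0.08,0],[0,0,-0.13,0],[0,0,-0.13,0]])

```text
clock: 9.05
ee_pos: [0.4928, 0.2074, 0.2072]
orientation: [0.089, 3.135, 0.005]
ft_force: [-0.3, 0.0, -0.7]
width: 0.038
grip_force: 0.0
```

Run:
```python
from h import *
p=env.capture("wrist"); a=p["frame"]; np.savez("pics/w5.npz",**p)
c=lambda im,u,v,w,h: cv2.resize(im[v-h//2:v+h//2,u-w//2:u+w//2],(400,500),interpolation=cv2.INTER_CUBIC)
cv2.imwrite("pics/w5.png",np.hstack([c(a,326,280,96,120),c(np.load("pics/w3.npz")["frame"],326,280,96,120)]))
to((.482,.0005,.2),45)
```

```text
t 9.1 p [0.4917 0.207  0.2049] x [-0.998  0.057 -0.003] y [0.057 0.998 0.002] z [ 0.003  0.002 -1.   ] F [ 0.2 -0.5 -0.4] w 0.0388 q [-0.68  0.11  0.22  1.8  -0.02  1.24  1.06]
shift [-0.002  -0.2067  0.0045] yang 86.7 roll 0.728
```

View pics/w5.png

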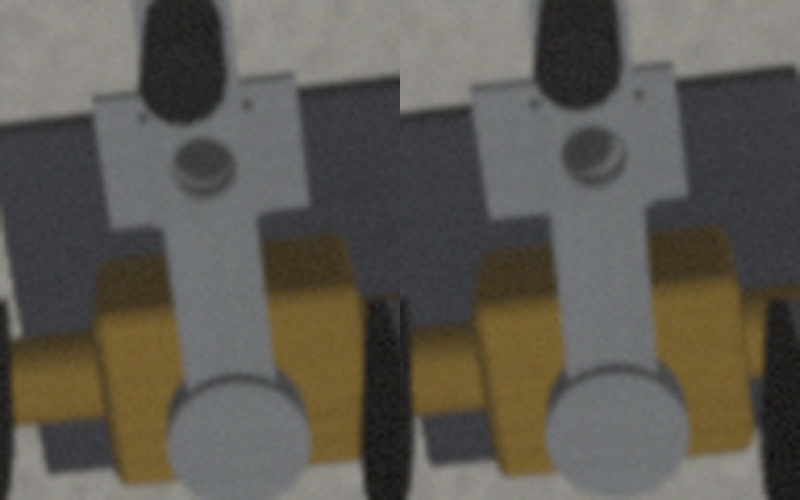

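>>> send_rows(targets=[[-0.002,-0.05,-0.01,0.18],[-0.002,-0.11,0.0,0.36],[-0.002,-0.17,0.01,0.54],[-0.002,-0.207,0.03,0.73],[-0.002,-0.207,0.03,0.73],[-0.002,-0.207,0.03,0.73]], gripper=0.75)

```text
clock: 9.85
ee_pos: [0.4807, 0.0005, 0.1727]
orientation: [-1.201, -2.902, 0.001]
ft_force: [0.4, 0.9, -1.1]
width: 0.0641
grip_force: 0.0
```

Run:
```python
from h import *
s,r=st()
p=env.capture("wrist"); np.savez("pics/w6.npz",**p)
for d in env.cut_out("cap_center",p):
    m=d["mask"].astype(np.uint8); ys,xs=np.nonzero(m); print(d["conf"],d["location"],m.sum(),xs.min(),xs.max(),ys.min(),ys.max())
for n,X in(("disc",(.482,.0005,.032)),("bar1",(.457+.006,.0125+.0045,.066)),("bar2",(.493+.006,-.0218+.0045,.066))): print(n,np.round(px(p,X)))
a=p["frame"]; u,v=px(p,(.482,.0005,.05)).astype(int); print(u,v)
v=min(v,419); cv2.imwrite("pics/w6.png",cv2.resize(a[v-60:v+60,u-80:u+80],(800,600),interpolation=cv2.INTER_CUBIC))
```

```text
t 9.85 p [0.4807 0.0005 0.1727] x [-0.707  0.707  0.001] y [ 0.707  0.707 -0.001] z [-0.001 -0.    -1.   ] F [ 0.4  0.9 -1.1] w 0.0641 q [-0.49  0.02  0.41  1.96 -0.01  1.17  0.7 ]
0.93 [383.3, 47.7] 7974 337 432 0 100
0.84 [166.9, 259.0] 5216 130 213 219 303
0.76 [216.3, 120.6] 7170 165 263 73 169
0.69 [326.3, 228.1] 5445 282 365 187 272
0.64 [399.7, 295.7] 2032 374 443 278 340
0.59 [588.5, 381.8] 6050 506 639 333 457
disc [324. 229.]
bar1 [322. 208.]
bar2 [324. 271.]
324 234
```

View pics/w6.png

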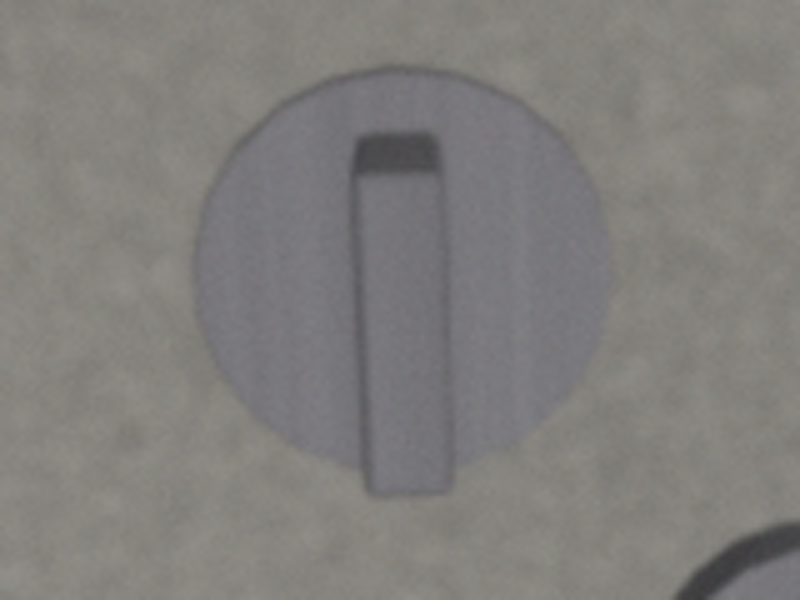

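Run:
```python
from h import *
p=dict(np.load("pics/w6.npz"))
g=lambda u,v,z: at(p,(244+u/5-.4,174+v/5-.4),z)
print(g(403,268,.032),g(405,334,.066),g(398,175,.066),g(410,490,.066))
d=g(398,175,.066)-g(410,490,.066); print(np.linalg.norm(d),np.degrees(np.arctan2(d[1],d[0])))
to((.4825,0,.04),None)
```

```text
[0.48095551 0.00160796 0.032     ] [0.48185633 0.00098177 0.066     ] [0.46385317 0.01747218 0.066     ] [ 0.50036049 -0.01636003  0.066     ]
0.04977351573040594 137.1779863301472
t 9.95 p [0.4812 0.0011 0.1732] x [-0.708  0.706  0.   ] y [ 0.706  0.708 -0.   ] z [-0. -0. -1.] F [0.7 0.5 0.4] w 0.0639 q [-0.5   0.02  0.41  1.96 -0.01  1.17  0.7 ]
shift [-1.700e-03  1.000e-04  1.332e-01] yang 45.1 roll None
```

>>> send_rows(targets=[[0,0,0.05,-0.03],[0,0,0.1,-0.03],[0,0,0.132,-0.03],[0,0,0.132,-0.03]])

```text
clock: 10.45
ee_pos: [0.4795, 0.0006, 0.0396]
orientation: [-1.156, -2.917, 0.004]
ft_force: [0.0, 0.1, 0.2]
width: 0.0641
grip_force: 0.0
```

>>> send_rows(targets=[[0,0,0,0],[0,0,0,0],[0,0,0,0],[0,0,0,0]], gripper=0.0, newtons=80)

```text
clock: 10.95
ee_pos: [0.4823, 0.0001, 0.0427]
orientation: [1.16, 2.918, 0.003]
ft_force: [-0.9, 1.6, 7.4]
width: 0.0124
grip_force: 78.7
```

>>> send_rows(targets=[[0,0,-0.04,0],[0,0,-0.1,0],[0,0,-0.15,0],[0,0,-0.15,0]])

```text
clock: 11.45
ee_pos: [0.4835, 0.0, 0.1956]
orientation: [1.158, 2.913, 0.008]
ft_force: [0.0, 0.9, -2.6]
width: 0.0126
grip_force: 79.0
```

Run:
```python
from h import *
to((.5392,-.257,.19),94)
```

```text
t 11.45 p [0.4835 0.     0.1956] x [-0.727  0.687 -0.004] y [0.687 0.727 0.007] z [ 0.008  0.002 -1.   ] F [ 0.   0.9 -2.6] w 0.0126 q [-0.51 -0.    0.42  1.93  0.    1.21  0.73]
shift [-0.217  -0.1486  0.0055] yang 46.6 roll -0.827
```

Run:
```python
from h import *
p=env.capture("top"); g=cv2.cvtColor(cv2.imread("pics/top0.png"),cv2.COLOR_BGR2GRAY).astype(np.float32)
g2=cv2.cvtColor(p["frame"],cv2.COLOR_BGR2GRAY).astype(np.float32)
th=np.radians(np.arange(0,360,2))
def prof(c,r,im):
    P=np.array([px(p,(c[0]+r*np.cos(t),c[1]+r*np.sin(t),.11)) for t in th],np.float32)
    return cv2.remap(im,P[:,0].reshape(1,-1),P[:,1].reshape(1,-1),cv2.INTER_LINEAR)[0]
# centre: maximise rim ring brightness
best=max(((prof((x,y),.035,g).mean()-prof((x,y),.018,g).mean()-prof((x,y),.044,g).mean()*.5,x,y) for x in np.arange(.533,.546,.001) for y in np.arange(-.264,-.250,.001)))
print(best); c=best[1:]
for im in(g,g2):
  for cc in (c,(.5392,-.257)):
    q=sum(prof(cc,r,im) for r in(.026,.028,.030)); w=np.clip(np.percentile(q,60)-q-20,0,None)
    print(np.round(q[::5]).astype(int).tolist())
    for k in(0,180):
        a=(np.degrees(th)-k+180)%360-180; m=abs(a)<35; print(k,round(float((a*w)[m].sum()/w[m].sum()),2))
    m=abs((np.degrees(th)*2+180)%360-180)<80; print("ax",np.degrees(np.angle((w*np.exp(2j*th))[m].sum())/2))
```

```text
(np.float32(8.375771), np.float64(0.539), np.float64(-0.256))
[242, 255, 342, 386, 397, 398, 399, 398, 400, 401, 401, 400, 403, 404, 399, 403, 399, 365, 257, 246, 307, 379, 391, 392, 393, 387, 385, 386, 385, 379, 376, 374, 376, 376, 358, 305]
0 2.33
180 7.78
ax 4.93353646562154
[252, 247, 323, 378, 391, 393, 394, 393, 392, 393, 394, 395, 399, 399, 393, 400, 392, 341, 240, 253, 328, 390, 395, 397, 398, 394, 394, 395, 393, 391, 388, 384, 386, 385, 372, 325]
0 4.99
180 5.42
ax 5.198079085192031
[284, 295, 394, 442, 457, 456, 456, 458, 458, 461, 462, 460, 462, 460, 461, 461, 458, 423, 297, 282, 352, 434, 453, 453, 451, 445, 445, 444, 445, 437, 432, 431, 433, 432, 415, 353]
0 2.27
180 7.99
ax 5.035904793028049
[294, 285, 373, 433, 451, 451, 452, 451, 449, 451, 454, 455, 458, 456, 455, 458, 450, 397, 278, 290, 378, 446, 458, 458, 456, 454, 454, 454, 455, 450, 446, 443, 444, 443, 429, 375]
0 5.04
180 5.65
ax 5.33688911360462
```

>>> send_rows(targets=[[-0.05,-0.034,0,-0.17],[-0.1,-0.068,0,-0.34],[-0.15,-0.102,0,-0.51],[-0.2,-0.136,0,-0.68],[-0.2175,-0.148,0.01,-0.845],[-0.2175,-0.148,0.02,-0.845],[-0.2175,-0.148,0.02,-0.845],[-0.2175,-0.148,0.02,-0.845]])

```text
clock: 12.5
ee_pos: [0.5374, -0.256, 0.1707]
orientation: [0.138, -3.137, -0.001]
ft_force: [0.3, 0.1, -1.6]
width: 0.0122
grip_force: 79.0
```

Run:
```python
from h import *
to((.540,-.257,.155),95.1)
p=env.capture("wrist"); np.savez("pics/w7.npz",**p)
q=env.capture("side"); u,v=px(q,(.539,-.257,.13)).astype(int)
cv2.imwrite("pics/w7.png",np.hstack([cv2.resize(p["frame"],(400,300)),cv2.resize(q["frame"][v-45:v+45,u-60:u+60],(400,300),interpolation=cv2.INTER_CUBIC)]))
print(u,v)
```

```text
t 12.5 p [ 0.5374 -0.256   0.1707] x [-0.996 -0.088  0.001] y [-0.088  0.996  0.001] z [-0.001  0.001 -1.   ] F [ 0.3  0.1 -1.6] w 0.0122 q [-0.12  0.29  0.59  1.71 -0.17  1.2   2.17]
shift [-0.0025 -0.0012  0.0157] yang 95.0 roll -0.001
361 282
```

View pics/w7.png

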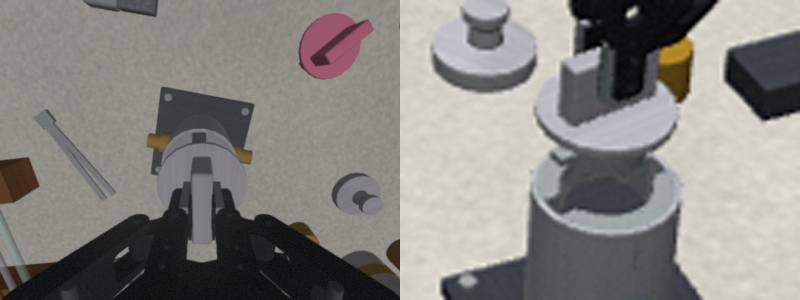

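>>> send_rows(targets=[[-0.0015,-0.001,0.008,0],[-0.0015,-0.001,0.014,0],[-0.0015,-0.001,0.018,0],[-0.0015,-0.001,0.018,0]])

```text
clock: 13.1
ee_pos: [0.539, -0.2578, 0.1529]
orientation: [0.138, -3.138, -0.0]
ft_force: [-0.6, 0.2, -1.5]
width: 0.0126
grip_force: 79.0
```

>>> send_rows(targets=[[0,0,0.003,0],[0,0,0.006,0],[0,0,0.006,0]])

```text
clock: 13.48
ee_pos: [0.5391, -0.2579, 0.1471]
orientation: [0.138, -3.138, -0.0]
ft_force: [0.5, 0.3, -1.8]
width: 0.0125
grip_force: 79.0
```

>>> send_rows(targets=[[0,0,0.003,0],[0,0,0.006,0],[0,0,0.006,0],[0,0,0.006,0]])

```text
clock: 13.98
ee_pos: [0.5392, -0.258, 0.1414]
orientation: [0.138, -3.139, 0.0]
ft_force: [0.0, 0.4, -2.7]
width: 0.0124
grip_force: 79.0
```

```bash
python3 -c "
from h import *
st()"
```

```text
t 13.97 p [ 0.5392 -0.258   0.1414] x [-0.996 -0.088  0.   ] y [-0.088  0.996 -0.   ] z [-0. -0. -1.] F [ 0.   0.4 -2.7] w 0.0124 q [-0.11  0.32  0.58  1.73 -0.19  1.14  2.19]
```

>>> send_rows(targets=[[0,0,0.004,0],[0,0,0.008,0],[0,0,0.01,0],[0,0,0.01,0]])

```text
clock: 14.48
ee_pos: [0.5396, -0.2581, 0.1318]
orientation: [-0.138, 3.138, -0.0]
ft_force: [-1.6, 0.9, 6.0]
width: 0.0125
grip_force: 80.0
```

>>> send_rows(targets=[[0,0,0.003,0],[0,0,0.0045,0],[0,0,0.0045,0]])

```text
clock: 14.85
ee_pos: [0.5396, -0.2581, 0.1275]
orientation: [-0.138, 3.138, -0.0]
ft_force: [-1.2, 1.0, 9.1]
width: 0.0121
grip_force: 80.4
```

>>> send_rows(targets=[[0,0,0,0.14],[0,0,0,0.28],[0,0,0,0.42],[0,0,0,0.56],[0,0,0,0.7],[0,0,0,0.84],[0,0,0,0.98],[0,0,0,1.12],[0,0,0,1.26],[0,0,0,1.39],[0,0,0,1.39],[0,0,0,1.39]])

```text
clock: 16.35
ee_pos: [0.5402, -0.2586, 0.1278]
orientation: [1.902, 2.497, 0.001]
ft_force: [0.2, -0.2, 8.7]
width: 0.0128
grip_force: 80.4
```

```bash
python3 -c "
from h import *
to((.5,0,.2),95.1); print(env.sense()['torque'])"
```

```text
t 16.35 p [ 0.5402 -0.2586  0.1278] x [-0.266  0.964 -0.002] y [0.964 0.266 0.002] z [ 0.002 -0.001 -1.   ] F [ 0.2 -0.2  8.7] w 0.0128 q [-0.31  0.4   0.85  1.76 -0.33  1.13  0.92]
shift [ 0.2599  0.0301 -0.0725] yang 15.4 roll -1.391
[-0.11073923  0.04056167 -0.08449817]
```

>>> send_rows(targets=[[0,0,-0.003,0],[0,0,-0.006,0],[0,0,-0.0075,0],[0,0,-0.0075,0]])

```text
clock: 16.85
ee_pos: [0.54, -0.2586, 0.1339]
orientation: [1.902, 2.497, -0.001]
ft_force: [5.4, -3.5, -8.3]
width: 0.0125
grip_force: 79.7
```

>>> send_rows(targets=[[0,0,0.001,0],[0,0,0.001,0],[0,0,0.001,0]])

```text
clock: 17.23
ee_pos: [0.54, -0.2585, 0.1338]
orientation: [1.902, 2.498, 0.0]
ft_force: [4.7, -2.5, 2.2]
width: 0.0128
grip_force: 80.9
```

>>> send_rows(targets=[[0,0,0,0],[0,0,0,0],[0,0,0,0],[0,0,0,0]], gripper=0.6)

```text
clock: 17.73
ee_pos: [0.5391, -0.2578, 0.1332]
orientation: [-1.903, -2.499, 0.0]
ft_force: [-0.4, 0.3, 1.1]
width: 0.0511
grip_force: 0.0
```

>>> send_rows(targets=[[0,0,-0.04,0],[0,0,-0.09,0],[0.03,0,-0.14,0],[0.08,0,-0.15,0],[0.14,0,-0.15,0],[0.2,0,-0.15,0],[0.2,0,-0.15,0]])

```text
clock: 18.6
ee_pos: [0.4853, -0.0601, 0.2834]
orientation: [-1.893, -2.506, -0.003]
ft_force: [-0.8, -1.2, -0.6]
width: 0.0516
grip_force: 0.0
```

Run:
```python
from h import *
st()
p=env.capture("wrist"); t=env.capture("top"); s=env.capture("side")
for n in("lever_knob","cap_center","cover_center","weight_center"):
    for P,k in((t,"top"),(s,"side")): print(n,k,[(np.round(d["location"]).tolist(),round(d["conf"],2)) for d in env.cut_out(n,P)])
c=lambda im,u,v: cv2.resize(im[v-38:v+37,u-50:u+50],(400,300),interpolation=cv2.INTER_CUBIC)
u,v=px(s,(.539,-.257,.13)).astype(int)
cv2.imwrite("pics/end.png",np.vstack([np.hstack([c(t["frame"],222,240),c(t["frame"],415,250)]),np.hstack([c(s["frame"],u,v),cv2.resize(s["frame"],(400,300))])]))
```

```text
t 18.6 p [ 0.4853 -0.0601  0.2834] x [-0.274  0.962  0.002] y [0.962 0.274 0.001] z [ 0.     0.002 -1.   ] F [-0.8 -1.2 -0.6] w 0.0516 q [-0.77 -0.07  0.78  1.79  0.05  1.4   0.27]
lever_knob top [([220.0, 242.0], 0.67), ([266.0, 178.0], 0.2)]
lever_knob side [([251.0, 189.0], 0.55), ([267.0, 200.0], 0.54)]
cap_center top [([422.0, 246.0], 0.8), ([251.0, 295.0], 0.69)]
cap_center side [([364.0, 283.0], 0.73), ([256.0, 301.0], 0.66)]
cover_center top [([462.0, 325.0], 0.44), ([223.0, 231.0], 0.18)]
cover_center side [([325.0, 250.0], 0.94), ([362.0, 353.0], 0.26)]
weight_center top []
weight_center side [([376.0, 255.0], 0.92)]
```

```bash
python3 -c "
from plant import env
print(env.close_job())"
```

```text
the job is handed in; nothing more can be done
None
```

The isolator is off with its padlock hole over the tab's. The cap is fitted, turned 1.39 rad and locked: it held at its seat height when pulled up. I handed the job in at about 19 s, and no verdict came back.

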